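# Index the drilling table by one hole

## Task

The indexing table is locked by its pin in one of the eight holes of the fixed ring. With the fingertips push the dished plunger button down to free the pin, turn the table clockwise (seen from above) to the very next hole, and let the plunger spring back up so that the pin locks there; then take the hand away. Do not turn the table past that hole, and leave the tin, the wrench and the steel hub where they are.

Things in the scene. Friction and masses are not known exactly. Their poses are not given: they have to be found in the camera images.
- table_axis (a point): Centre of the rotary table: the point on its upright turning axis at the faceplate's top, 48 mm above the bench. The steel faceplate is 234 mm across, turns about this axis and carries an aluminium chain wheel (118 mm across, 7 mm thick) under a central clamp nut whose top is 71 mm above the bench.
- next_hole (a point): The ring hole to turn to, its centre at the ring's top, 45 mm above the bench. The fixed steel ring (314 mm across, on a fixed round green base 336 mm across) surrounds the faceplate and has eight holes in even 45 degree steps, 140 mm from the axis, 12 mm wide, seen as black dots; this is the first one clockwise from the pin's.
- guide (a point): Top centre of the drill-guide bush, 100 mm above the bench and 42 mm from the axis. It hangs from a fixed arm (top 96 mm above the bench; its 24 mm post, 100 mm high, stands just outside the ring) on the side of the axis opposite to where the plunger stands at the start. Not touched.
- dish (a point): Centre of the dish floor of the plunger button, which stands on the faceplate 95 mm from the axis and turns with it. Round button, 58 mm across, black with a bare metal floor: the floor is flat, about 50 mm across, inside a rim 8 mm high and 4 mm thick, so closed fingertips fit in it and can push sideways on its rim. The floor is 73 mm above the bench when the plunger is up. The point moves with the button.
- pin_tip (a point): Upper end of the locking pin (10 mm thick, round tip), which is part of the plunger, straight outward from the button, 140 mm from the axis. Plunger up: it sticks up 5 mm out of a ring hole and locks the table. Plunger down: it is below the ring and the table turns.
- plunger (a joint): Travel of the plunger straight down, in m: 0 fully up (pin locked), 0.015 fully down. Spring: about 5 N to start, 11 N fully down. The pin is free of the ring from about 0.011. Let go between holes, the plunger stays at about 0.010 under the ring, and springs up by itself over a hole (the rounded hole edges draw the pin in over the last 2 mm or so).
- table_turn (a joint): Turn of the table in rad, 0 in the starting hole, growing clockwise seen from above; the next hole is at 0.785. Free of the pin, it turns with light friction (about 2 to 3 N at the button) and stays where it is left.
- can: Loose tin with a paper label and a metal cap, 66 mm across, 125 mm high, standing beside the base; origin under its centre. Not to be moved.
- wrench: Loose steel wrench 180 mm long lying on the bench beside the base; origin under its middle. Not to be moved.
- hub: Loose steel ring-shaped hub, 60 mm across, 32 mm high, lying on the bench beside the base; origin under its centre. Not to be moved.

How it is judged (in metres and radians):
On the way, in this order (a step that is already met when the one before it is completed fails the run):
1. the plunger is pressed in while the table is still at its starting hole (value of joint plunger above 0.009 m and value of joint table_turn between -0.1 and 0.1 rad), for 0.05 s.
2. the table is turned clockwise, off the starting hole, with the pin drawn (value of joint table_turn above 0.3 rad and value of joint plunger above 0.008 m), for 0.05 s.
At the end, for the whole second after the job is handed in: The table stands still at the next hole clockwise (0.785 rad, within 0.03), the plunger is up to within 2 mm so that the pin is locked in that hole, and the tin, wrench and hub are within 20 mm of where they stood (value of joint table_turn between 0.755 and 0.815 rad and value of joint plunger below 0.002 m and velocity of joint table_turn between -0.02 and 0.02 rad/s and distance of each of can, wrench, hub from where it was at the start of the episode below 0.02 m); the robot touches nothing.
It fails at once if the table is turned well past the next hole (by more than 0.25 rad) (value of joint table_turn above 1.035 rad).
It fails at once if the table is turned the wrong way (by more than 0.15 rad) (value of joint table_turn below -0.15 rad).
It fails at once if the table is forced round against the locked pin (value of joint plunger below 0.005 m and value of joint table_turn between 0.12 and 0.66 rad).
It fails at once if the tin, wrench or hub is pushed, lifted or carried away (more than 20 mm) (distance of any of can, wrench, hub from where it was at the start of the episode above 0.02 m).
It also fails if it takes over 38 s, if anything falls off the work surface, if the arm or the gripper's body presses on something with over 40 N, if the wrist force passes 120 N, or if a joint passes its speed limit or range.

## Robot

A 6-joint arm with a two-finger parallel gripper is mounted at the origin on the work surface. World frame = base frame: x ahead of the robot, y to its left, z up, the work surface at z = 0. Lengths are in m, angles in degrees, forces in N, time in s.
With the tool pointing down it reaches from about 0.35 to 0.875 m from the base axis. Payload 4.2 kg.
Tool frame: the origin (TCP) lies midway between the tips of the shut fingers; the grasp point (between the pads) lies 19 mm behind it; z points along the fingers, y is the direction in which the jaws open and shut (so a half turn about z gives the same grasp; the last joint's range is limited). The gripper opens to 87 mm and grips with 3 to 60 N. Pads are 19 mm wide; open, the fingers measure 117 mm over their backs; the gripper's body (75 mm by 190 mm) begins 51 mm behind the grasp point.
Start: joints at [-52.105, 22.042, 0.453, 0, -68.411, -14.817], TCP at [0.245, -0.575, 0.223] pointing down, gripper open.
Joint ranges: [-179.83, 179.83], [-69.29, 118.12], [-61.27, 80.66], [-181.25, 117.63], [-171.15, -9.14], [-177.46, 177.46]. Speed limits (degrees/s): [159.86, 159.86, 180, 180, 180, 180].

## Interface

Orientations are given as a 3x3 rotation matrix whose columns are the frame's x, y, z axes.
In Python, from station import sense, capture, calibration, finish_job gives the robot as it stands.
- The arm moves only by the tool carry_out, never from a script. Its argument "commands" is one flat list of numbers, 6 for each row, row after row: the shift along the tool's x, y, z in mm, then the turn, a rotation vector about the tool's x, y, z in rad. A call has 1 to 5 rows; each row shifts and turns the pose as measured when the row begins, along the tool's axes as they then stand; what a row does not reach is not made up. A row lasts 1/8 s, in which the tool goes at most 62.5 mm and 10.7 degrees, less where a joint would pass 70% of its speed; a pose out of reach is approached as far as the arm can. A call is refused whole if a number of a shift passes 62.5 or a number of a turn 0.188, either way. A call with a gripper value outside its range is refused whole. "grip" is the finger opening in mm, from 0 to 87, set as the call begins (left out, the last holds). The fingers move at their own pace and stop on an object; the grip force is fixed at half the most. Time passes only in rows, so rows that do not move let the fingers close. It gives the time, the measured TCP pose, the force and the opening at its end, in the units of the state.
- sense(): the state, without advancing time (a new reading comes with each control period).
- capture(name): name is "side" or "top"; returns the picture (384x512x3 uint8, red, green, blue); there is no depth.
- calibration(name): a dict with "fx", "fy", "cx", "cy" (pixels), "dist" ([k1, k2, p1, p2, k3] as OpenCV has them; the pictures are not rectified), "rvec" (rotation vector, rad) and "tvec" (3), from world to camera coordinates, as OpenCV has them. Camera axes: x right, y down, z forward; pixel columns grow to the right and rows downward; lengths in m; the calibration is good to about 2 mm. A picture is of the moment at which its call begins. calibration takes no time and is no camera call.
- finish_job(): hands the job in, once; it reports no verdict.
The state is a dict: "time_s": time; "joints": joint angles; "joint_velocities": joint speeds; "effort": joint torques, N m; "tcp_pos": TCP position; "ee_rot": TCP orientation; "wrist_force": force on the tool from outside, world axes, zero at the start; "moment": the same for the moment, N m; "gripper_width": opening from 0.0 (shut) to 1.0 (fully open).
Only numpy, scipy, OpenCV 4.12 (cv2) and the standard library are available. Lean on these libraries where they do the work, as an engineer would, in place of code of your own. Each camera call takes 0.05 s, during which the arm holds its last target.

## Working session

There is one attempt and no reset: what is moved stays moved. The work goes in short steps, Python scripts to look and compute and a tool call to move; the robot and the scene stay as the last step left them, time stands still between calls to the robot, and variables do not carry over. Pictures are saved under pics/ and viewed, and the job is handed in when it is done.

Besides the shell and the picture viewer there is one more tool, called by a JSON object that holds its "op" and its "data", one argument or row to a line. carry_out: Moves the arm, as the interface text tells. Its arguments: {"type":"object","properties":{"commands":{"type":"array"},"grip":{"type":"number"}},"required":["commands"]}

```bash
mkdir -p pics; python3 - <<'E'
from station import *
import cv2
for n in("side","top"):
    cv2.imwrite(f"pics/{n}0.png",capture(n)[:,:,::-1]); c=calibration(n); print(n,c)
s=sense();print(s["time_s"],s["tcp_pos"],s["ee_rot"],s["gripper_width"])
E
```

```text
side {'fx': 391.5999563556202, 'fy': 391.5999563556202, 'cx': 257.2972261591832, 'cy': 191.76001468931872, 'dist': array([-0.11367411,  0.        ,  0.        ,  0.        ,  0.        ]), 'rvec': array([ 0.46168293, -2.78087399,  1.12905516]), 'tvec': array([0.58267744, 0.15596155, 0.91359901])}
top {'fx': 400.56612293816136, 'fy': 400.56612293816136, 'cx': 253.6147600649866, 'cy': 198.06260902915096, 'dist': array([-0.0387737,  0.       ,  0.       ,  0.       ,  0.       ]), 'rvec': array([ 2.16924294, -2.18057638,  0.11087729]), 'tvec': array([0.08041808, 0.60195335, 1.00078797])}
0.1 [ 0.24479697 -0.57448157  0.22155031] [[-9.20039348e-01 -3.91824993e-01 -8.79601485e-04]
 [-3.91825965e-01  9.20037610e-01  1.79139198e-03]
 [ 1.07354300e-04  1.99280181e-03 -9.99998009e-01]] 0.9987366153339597
```

View pics/side0.png

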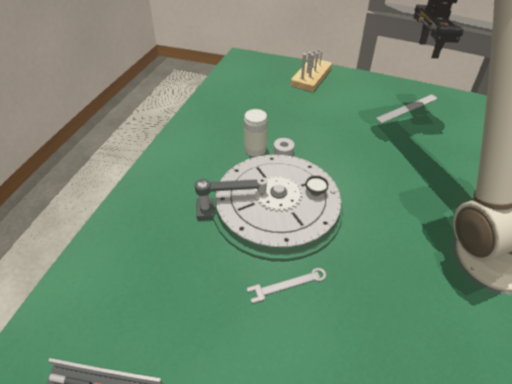

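View pics/top0.png

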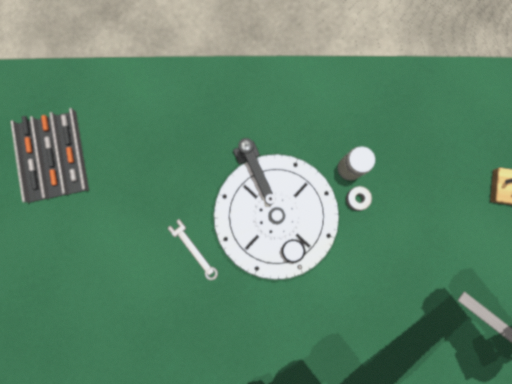

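The top view shows the table at about (276,216), the button at (293,251), the pin near (300,267), the hub at (360,198), the tin at (357,162), and the wrench at (195,250). Next I'll measure these precisely.

```bash
cat > h.py <<'E'
import cv2,numpy as np
from station import *
def ray(n,uv,z):
    c=calibration(n);K=np.array([[c['fx'],0,c['cx']],[0,c['fy'],c['cy']],[0,0,1]])
    p=cv2.undistortPoints(np.array([[uv]],float),K,c['dist'])[0,0]
    R=cv2.Rodrigues(c['rvec'])[0];o=-R.T@c['tvec'];d=R.T@np.array([p[0],p[1],1])
    return o+d*(z-o[2])/d[2]
def proj(n,P):
    c=calibration(n);K=np.array([[c['fx'],0,c['cx']],[0,c['fy'],c['cy']],[0,0,1]])
    return cv2.projectPoints(np.array([P],float),c['rvec'],c['tvec'],K,c['dist'])[0][0,0]
E
python3 - <<'E'
from h import *
im=cv2.imread("pics/top0.png")
cr=im[140:290,200:390]; cv2.imwrite("pics/topc.png",cv2.resize(cr,None,fx=4,fy=4,interpolation=cv2.INTER_CUBIC))
s=cv2.imread("pics/side0.png")[145:255,190:350]; cv2.imwrite("pics/sidec.png",cv2.resize(s,None,fx=5,fy=5,interpolation=cv2.INTER_CUBIC))
# dark dots in ring
g=cv2.cvtColor(im,cv2.COLOR_BGR2GRAY)
m=(g<110).astype(np.uint8)
hsv=cv2.cvtColor(im,cv2.COLOR_BGR2HSV)
n,l,st,ce=cv2.connectedComponentsWithStats(m)
c0=ray("top",(276.5,216.5),.048);print(c0)
for i in range(1,n):
    if st[i,4]<60 and np.hypot(*(ce[i]-[276,216]))<62:
        p=ray("top",ce[i],.045);print(ce[i].round(1),st[i,4],p.round(4),np.hypot(*(p-c0)[:2]).round(4))
for name in("top","side"):
    im=cv2.imread(f"pics/{name}0.png");hsv=cv2.cvtColor(im,cv2.COLOR_BGR2HSV)
    m=((hsv[...,1]<60)&(hsv[...,2]>130)).astype(np.uint8)
    n,l,st,ce=cv2.connectedComponentsWithStats(m)
    for i in range(1,n):
        if st[i,4]>80: print(name,st[i],ce[i].round(1))
E
```

```text
[0.55369469 0.02016609 0.048     ]
[295.  164.2] 4 [ 0.687  -0.0288  0.045 ] 0.142
[300.  189.7] 23 [ 0.6214 -0.0404  0.045 ] 0.0909
[250.4 191.6] 25 [0.6173 0.0855 0.045 ] 0.0912
[326.  192.8] 4 [ 0.6134 -0.1064  0.045 ] 0.14
[224. 196.] 5 [0.6064 0.1523 0.045 ] 0.1422
[270.3 218. ] 3 [0.5501 0.0356 0.045 ] 0.0158
[274.  221.7] 3 [0.5409 0.0264 0.045 ] 0.0143
[301.8 241.1] 48 [ 0.4918 -0.0428  0.045 ] 0.0883
[328.2 235.4] 5 [ 0.5056 -0.1096  0.045 ] 0.1384
[251.6 241.9] 23 [0.4906 0.0831 0.045 ] 0.0891
[225.2 238.6] 5 [0.4991 0.1491 0.045 ] 0.14
[283. 246.] 1 [0.4799 0.0045 0.045 ] 0.0755
[284.9 256.4] 31 [ 4.54e-01 -1.00e-04  4.50e-02] 0.1017
[303.8 252.3] 6 [ 0.4638 -0.0475  0.045 ] 0.1125
[256.5 268.5] 4 [0.4245 0.0712 0.045 ] 0.1388
top [    0     0   512    60 29306] [254.1  28.1]
top [ 69 108  16  81 253] [ 76.5 148.8]
top [ 49 112  16  81 253] [ 56.5 152.1]
top [ 30 116  15  82 245] [ 36.8 156.8]
top [ 10 120  15  82 273] [ 17.  161.4]
top [348 146  28  27 593] [361.6 159. ]
top [  213   154   126   126 11652] [276.3 217.5]
top [348 186  24  25 416] [359.7 197.6]
top [168 219  50  62 689] [193.1 249.7]
top [459 292  49  41 628] [482.2 312.1]
side [    0     0   373   185 29161] [141.4  49.3]
side [385   0  43  14 346] [404.9   4.3]
side [ 450    0   44   29 1023] [473.6  12.2]
side [ 484    0   28  205 3095] [502.1 130.2]
side [ 370   36  114   56 3871] [425.1  63.6]
side [    0    68   212   265 11821] [ 88.8 188.8]
side [416  94  22  11 127] [427.1  98.9]
side [376 106  33  17 244] [392.  114.1]
side [ 215  108  127  139 8856] [276.3 194.3]
side [273 137  22  15 244] [283.6 144.1]
side [307 178  20  13 205] [316.6 184.1]
side [463 201  49  55 894] [499.  226.3]
side [ 460  249   52   46 1103] [492.7 271.7]
side [246 267  81  36 820] [285.  284.1]
side [ 48 358 113  24 544] [104.9 370. ]
side [ 48 373  17  10 121] [ 56.3 377.7]
```

View pics/topc.png

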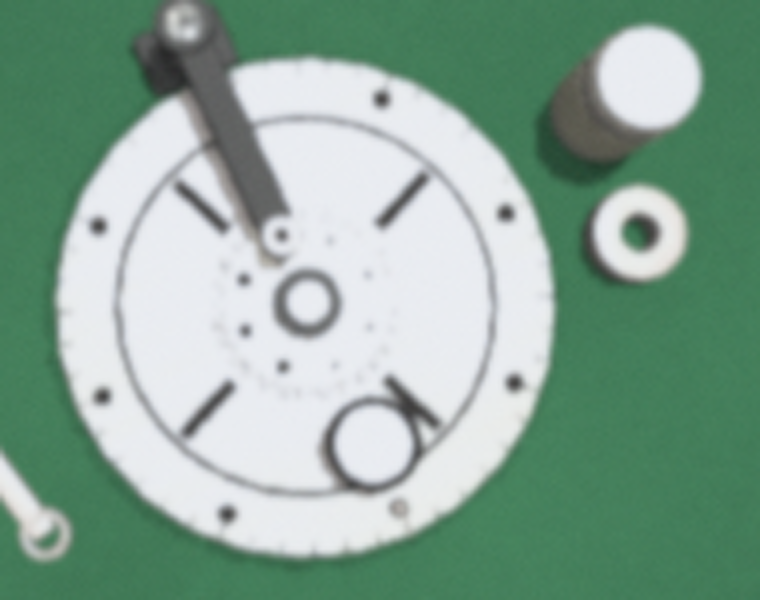

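View pics/sidec.png

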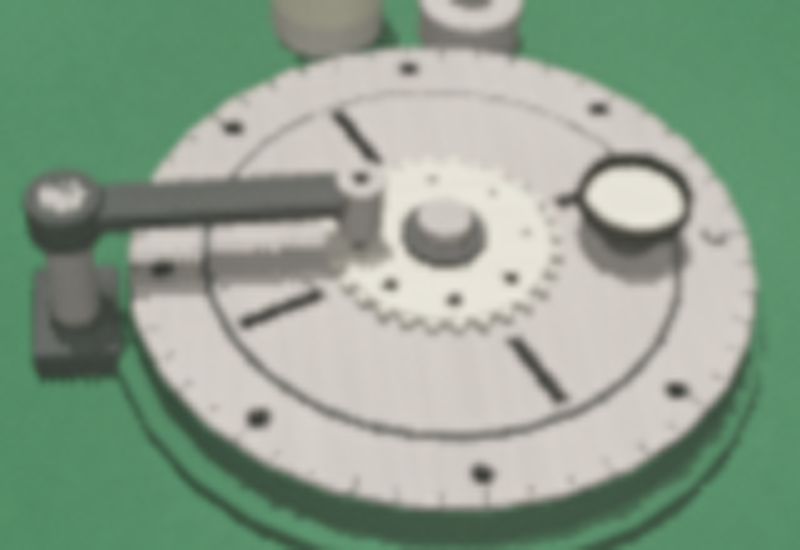

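```bash
python3 - <<'E'
from h import *
print("side dish",ray("side",(316.6,184.1),.073), "top",ray("top",(200+373/4,140+444/4),.073))
H=[(( 295,164.2),(256.5,268.5)),((326,192.8),(225.2,238.6)),((224,196),(328.2,235.4))]
C=np.mean([ray("top",p,.045) for q in H for p in q],0);print("C top",C)
# side holes: crop/5+offset
sh=[(408,68),(598,108),(677,390),(483,474),(258,418),(162,269),(232,127)]
for p in sh: 
    q=ray("side",(190+p[0]/5,145+p[1]/5),.045);print("side hole",q.round(4),np.hypot(*(q-C)[:2]).round(4),np.degrees(np.arctan2(*(q-C)[1::-1])).round(1))
print("pin side",ray("side",(190+714/5,145+237/5),.05),"top",ray("top",(300,267),.05))
a=np.radians(204.2);D=C+.095*np.array([np.cos(a),np.sin(a),0]);print("D",D)
s=sense();d=np.array([D[0],D[1],.12])-s["tcp_pos"];print("tool shift mm",s["ee_rot"].T@d*1e3,s["tcp_pos"])
E
```

```text
side dish [ 0.46654495 -0.01899744  0.073     ] top [ 0.46828316 -0.01813464  0.073     ]
C top [0.556017   0.02129821 0.045     ]
side hole [ 0.6085 -0.1043  0.045 ] 0.1361 -67.3
side hole [ 0.5018 -0.1076  0.045 ] 0.1398 -112.8
side hole [0.4212 0.0732 0.045 ] 0.1444 158.9
side hole [0.4949 0.1508 0.045 ] 0.1432 115.3
side hole [0.6021 0.1538 0.045 ] 0.1403 70.8
side hole [0.6793 0.081  0.045 ] 0.137 25.8
side hole [ 0.683  -0.0273  0.045 ] 0.1359 -20.9
pin side [ 0.42345143 -0.02727437  0.05      ] top [ 0.42789764 -0.03674666  0.05      ]
D [ 0.46936559 -0.01764448  0.045     ]
tool shift mm [-424.80610228  424.11709696  102.35009162] [ 0.24479697 -0.57448157  0.22155031]
```

{"op": "carry_out", "data": {
  "commands": [-43,43,5,0,0,0,-43,43,5,0,0,0,-43,43,5,0,0,0,-43,43,5,0,0,0,-43,43,5,0,0,0],
  "grip": 0
}}

```text
time_s: 0.72
tcp_pos: [0.3597, -0.2883, 0.1931]
ee_rot: [[-0.923, -0.384, -0.003], [-0.384, 0.923, 0.004], [0.002, 0.005, -1.0]]
wrist_force: [0.7, 0.8, 0.3]
gripper_width: 0.516
```

```bash
cat >> h.py <<'E'
def rep(x=.468,y=-.018,z=.085):
    s=sense();d=np.array([x,y,z])-s["tcp_pos"];C=np.array([.5545,.0208])
    v=s["tcp_pos"][:2]-C
    print("t",s["time_s"],"tcp",s["tcp_pos"].round(4),"shift",(s["ee_rot"].T@d*1e3).round(1),"F",np.round(s["wrist_force"],1),"ang",np.degrees(np.arctan2(v[1],v[0])).round(1),"r",np.hypot(*v).round(4),"xax",s["ee_rot"][:,0].round(3),"z",s["ee_rot"][:,2].round(3),"j",np.round(s["joints"],1),s["gripper_width"])
E
python3 -c "
from h import *
rep()"
```

```text
t 0.725 tcp [ 0.3597 -0.2883  0.1931] shift [-204.   207.4  108.8] F [0.7 0.8 0.3] ang -122.2 r 0.3654 xax [-0.923 -0.384  0.002] z [-0.003  0.004 -1.   ] j [-18.5   7.6 -23.9  -0.2 -58.7 -48.8] 0.5156567309282675
```

{"op": "carry_out", "data": {
  "commands": [-41,41,8,0,0,0,-41,41,8,0,0,0,-41,41,8,0,0,0,-41,41,8,0,0,0,-40,42,8,0,0,0]
}}

```text
time_s: 1.35
tcp_pos: [0.4702, -0.0099, 0.1529]
ee_rot: [[-0.923, -0.385, -0.002], [-0.385, 0.923, 0.004], [0.0, 0.004, -1.0]]
wrist_force: [1.8, -0.5, -0.4]
gripper_width: 0.024
```

{"op": "carry_out", "data": {
  "commands": [0,0,0,0,0,0]
}}

```text
time_s: 1.48
tcp_pos: [0.471, -0.0068, 0.1521]
ee_rot: [[-0.921, -0.39, -0.003], [-0.39, 0.921, 0.004], [0.001, 0.004, -1.0]]
wrist_force: [-0.2, -0.7, -0.1]
gripper_width: 0.004
```

```bash
python3 -c "
from h import *
rep()"
```

```text
t 1.475 tcp [ 0.471  -0.0068  0.1521] shift [ 7.1 -9.4 67.1] F [-0.2 -0.7 -0.1] ang -161.7 r 0.0879 xax [-0.921 -0.39   0.001] z [-0.003  0.004 -1.   ] j [ 18.8  11.1 -26.2  -0.3 -52.8 -85.7] 0.004177283229081289
```

{"op": "carry_out", "data": {
  "commands": [7,-9,15,0,0,0,0,0,15,0,0,0,0,0,15,0,0,0,0,0,5,0,0,0,0,0,0,0,0,0]
}}

```text
time_s: 2.1
tcp_pos: [0.466, -0.0198, 0.1005]
ee_rot: [[-0.921, -0.388, -0.005], [-0.389, 0.921, 0.003], [0.003, 0.005, -1.0]]
wrist_force: [0.9, -0.1, -1.0]
gripper_width: 0.007
```

```bash
python3 -c "
from h import *
rep()
for n in('side','top'):
    im=capture(n)[:,:,::-1]
    c=im[100:240,200:380] if n=='side' else im[180:300,220:380]
    cv2.imwrite(f'pics/{n}1.png',cv2.resize(c,None,fx=4,fy=4,interpolation=cv2.INTER_CUBIC))
"
```

```text
t 2.1 tcp [ 0.466  -0.0198  0.1005] shift [-2.6  0.8 15.4] F [ 0.9 -0.1 -1. ] ang -155.4 r 0.0974 xax [-0.921 -0.389  0.003] z [-0.005  0.003 -1.   ] j [ 17.4  14.7 -30.5  -0.4 -45.  -84.3] 0.006805759336905391
```

View pics/side1.png

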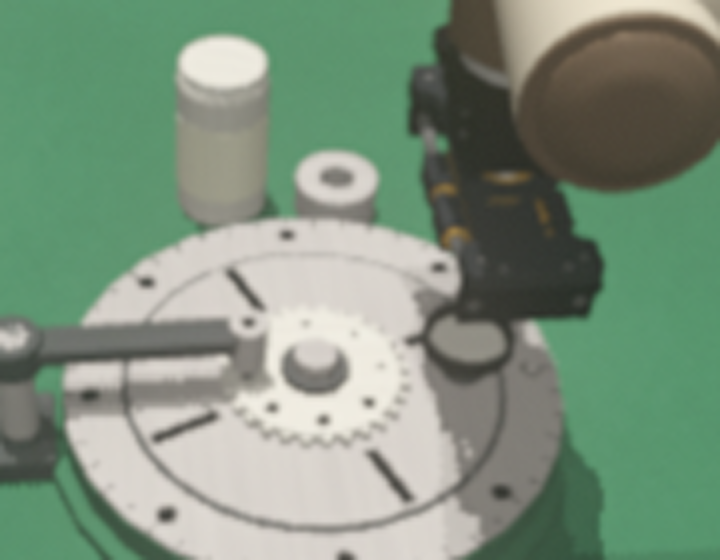

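```bash
python3 -c "
from h import *
s=sense();p=s['tcp_pos']
for k in(0,.019,.07,.1):
  q=proj('side',p-s['ee_rot'][:,2]*k);print(k,(q-[200,100])*4)
for k in(-.095,.095):
  q=proj('side',p-s['ee_rot'][:,2]*.07+s['ee_rot'][:,1]*k);print(k,(q-[200,100])*4)
cv2.imwrite('pics/side2.png',capture('side')[:,:,::-1])
"
```

```text
0 [472.61284632 303.39693484]
0.019 [476.52856721 280.39705115]
0.07 [487.54076828 215.33446661]
0.1 [494.37836805 174.64721606]
-0.095 [457.82512558 116.57201111]
0.095 [521.68056745 330.06842956]
```

View pics/side2.png

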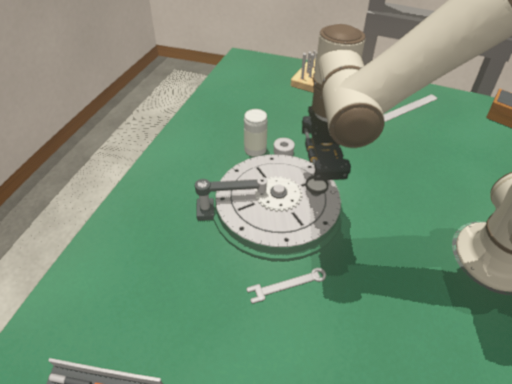

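View pics/top1.png

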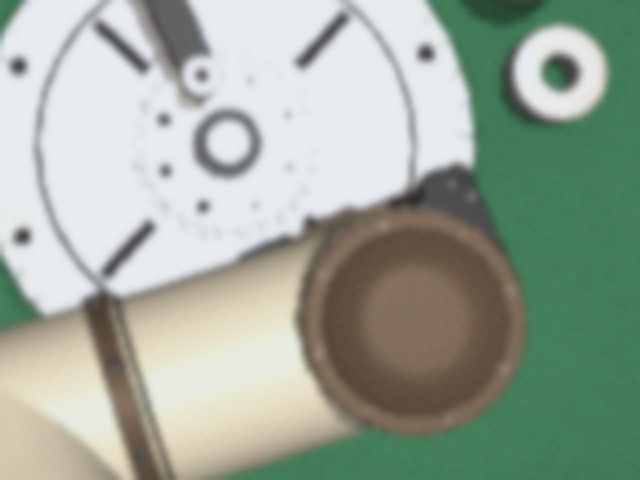

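{"op": "carry_out", "data": {
  "commands": [-2.5,1,8,0,0,0,0,0,7,0,0,0,0,0,0,0,0,0]
}}

```text
time_s: 2.62
tcp_pos: [0.4689, -0.0171, 0.0857]
ee_rot: [[-0.921, -0.389, -0.002], [-0.389, 0.921, 0.004], [0.0, 0.005, -1.0]]
wrist_force: [-0.7, 0.2, -0.3]
gripper_width: 0.008
```

```bash
python3 -c "
from h import *
rep(z=.06)"
```

```text
t 2.625 tcp [ 0.4689 -0.0171  0.0857] shift [ 1.2 -0.6 25.7] F [-0.7  0.2 -0.3] ang -156.1 r 0.0936 xax [-0.921 -0.389  0.   ] z [-0.002  0.004 -1.   ] j [ 17.6  16.1 -31.2  -0.4 -42.7 -84.5] 0.007968326053763245
```

{"op": "carry_out", "data": {
  "commands": [1,-0.5,6,0,0,0,0,0,6,0,0,0,0,0,4,0,0,0]
}}

```text
time_s: 3.0
tcp_pos: [0.4685, -0.0179, 0.0694]
ee_rot: [[-0.921, -0.39, -0.001], [-0.39, 0.921, 0.004], [-0.0, 0.004, -1.0]]
wrist_force: [-1.9, 0.4, 6.4]
gripper_width: 0.008
```

{"op": "carry_out", "data": {
  "commands": [0,0,4,0,0,0,0,0,3,0,0,0]
}}

```text
time_s: 3.25
tcp_pos: [0.4685, -0.0181, 0.0634]
ee_rot: [[-0.921, -0.391, -0.002], [-0.391, 0.921, 0.003], [0.0, 0.003, -1.0]]
wrist_force: [-3.5, -0.2, 8.6]
gripper_width: 0.003
```

```bash
python3 -c "
from h import *
rep(z=.06)"
```

```text
t 3.25 tcp [ 0.4685 -0.0181  0.0634] shift [0.5 0.3 3.4] F [-3.5 -0.2  8.6] ang -155.7 r 0.0943 xax [-0.921 -0.391  0.   ] z [-0.002  0.003 -1.   ] j [ 17.6  18.1 -32.7  -0.3 -39.2 -84.4] 0.002822665356970214
```

{"op": "carry_out", "data": {
  "commands": [0,0,3,0,0,0,0,0,1.5,0,0,0]
}}

```text
time_s: 3.5
tcp_pos: [0.4687, -0.0184, 0.0605]
ee_rot: [[-0.92, -0.392, -0.002], [-0.392, 0.92, 0.002], [0.001, 0.002, -1.0]]
wrist_force: [-4.1, 0.8, 9.1]
gripper_width: 0.004
```

{"op": "carry_out", "data": {
  "commands": [0,0,2,0,0,0,0,0,1,0,0,0]
}}

```text
time_s: 3.75
tcp_pos: [0.4688, -0.0186, 0.0595]
ee_rot: [[-0.919, -0.394, -0.001], [-0.394, 0.919, 0.001], [0.001, 0.001, -1.0]]
wrist_force: [-2.5, 0.6, 10.5]
gripper_width: 0.01
```

{"op": "carry_out", "data": {
  "commands": [0,4,1,0,0,0,0,4,1,0,0,0.02,0,4,1,0,0,0.04]
}}

```text
time_s: 4.12
tcp_pos: [0.4652, -0.0093, 0.06]
ee_rot: [[-0.941, -0.338, 0.001], [-0.338, 0.941, -0.003], [0.0, -0.003, -1.0]]
wrist_force: [-3.1, -1.6, 10.5]
gripper_width: 0.006
```

```bash
python3 -c "
from h import *
rep(z=.06)"
```

```text
t 4.125 tcp [ 0.4652 -0.0093  0.06  ] shift [ 0.3 -9.1 -0. ] F [-3.1 -1.6 10.5] ang -161.4 r 0.0942 xax [-0.941 -0.338  0.   ] z [ 0.001 -0.003 -1.   ] j [ 19.1  18.1 -33.7   0.3 -38.2 -89.5] 0.005592206076504553
```

{"op": "carry_out", "data": {
  "commands": [0,7,1,0,0,0.075,0,7,1,0,0,0.075,0,7,1,0,0,0.075,0,0,1,0,0,0]
}}

```text
time_s: 4.62
tcp_pos: [0.4606, 0.0101, 0.0603]
ee_rot: [[-0.993, -0.116, 0.003], [-0.116, 0.993, -0.006], [-0.002, -0.006, -1.0]]
wrist_force: [-3.6, 1.4, 9.6]
gripper_width: 0.007
```

```bash
python3 -c "
from h import *
rep(z=.06)
for n in('side','top'):
    im=capture(n)[:,:,::-1]
    c=im[130:255,190:370] if n=='side' else im[140:300,200:380]
    cv2.imwrite(f'pics/{n}3.png',cv2.resize(c,None,fx=4,fy=4 if n=='side' else 3.7,interpolation=cv2.INTER_CUBIC))
"
```

```text
t 4.625 tcp [0.4606 0.0101 0.0603] shift [ -4.1 -28.8   0.4] F [-3.6  1.4  9.6] ang -173.5 r 0.0945 xax [-0.993 -0.116 -0.002] z [ 0.003 -0.006 -1.   ] j [  21.8   17.6  -34.5    0.6  -37.8 -105.7] 0.006914897668571534
```

View pics/side3.png

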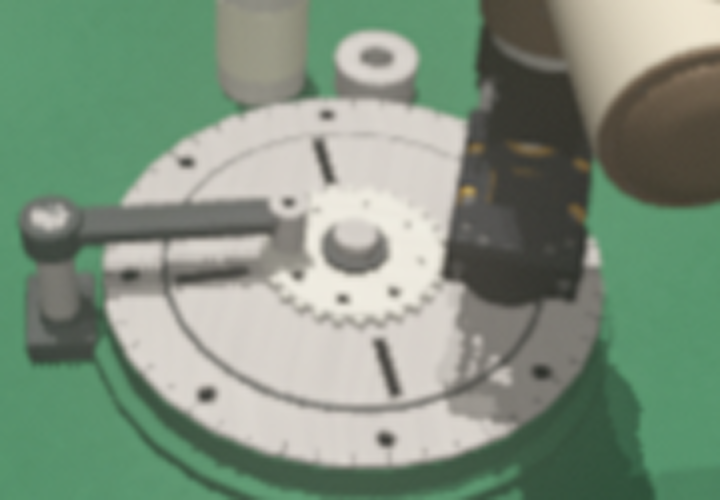

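View pics/top3.png

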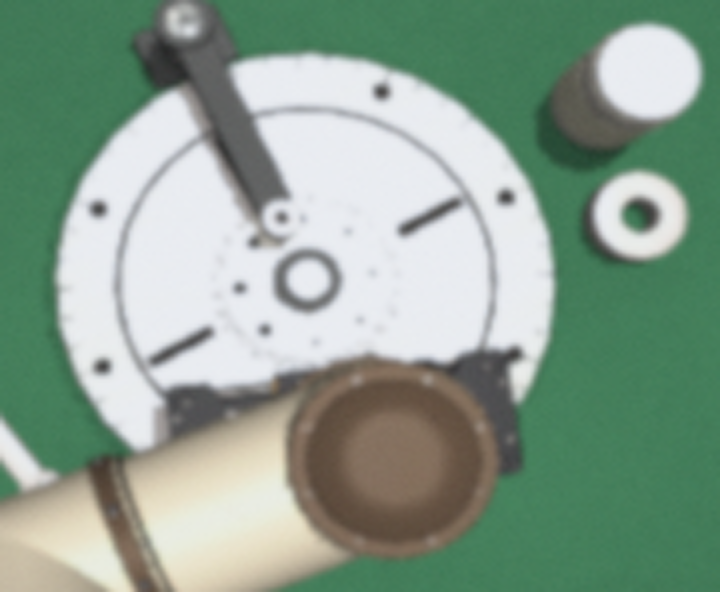

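The table is turning. In the top view the slots have rotated, with one now from (253,229) to (237,238), and the plunger is hidden under the gripper. I'll measure the turn from the slots.

```bash
cat >> h.py <<'E'
def turn(im):
    "line angle of T-slots about the centre, from dark elongated blobs"
    g=cv2.cvtColor(im,cv2.COLOR_BGR2GRAY); C=np.array([.556,.0213]);out=[]
    n,l,st,ce=cv2.connectedComponentsWithStats((g<130).astype(np.uint8))
    for i in range(1,n):
        if 12<st[i,4]<80:
            ys,xs=np.nonzero(l==i); w=130-g[ys,xs].astype(float)
            P=np.array([ray("top",(x,y),.048)[:2] for x,y in zip(xs,ys)]);m=np.average(P,axis=0,weights=w)-C
            ev=np.linalg.eigvalsh(np.cov((P).T))
            if .075<np.hypot(*m)<.1: out.append((np.degrees(np.arctan2(m[1],m[0])).round(2),np.hypot(*m).round(4),st[i,4],(ev**.5*1e3).round(1)))
    for o in out: print(o)
E
python3 -c "
from h import *
turn(cv2.imread('pics/top0.png'));print()
im=capture('top')[:,:,::-1].copy();cv2.imwrite('pics/top4.png',im);turn(im)"
```

```text
(np.float64(-43.41), np.float64(0.0893), np.int32(33), array([ 1.5, 11.9]))
(np.float64(46.47), np.float64(0.0894), np.int32(36), array([ 1.6, 12.1]))
(np.float64(136.5), np.float64(0.0904), np.int32(38), array([ 1.6, 11.9]))

(np.float64(-60.8), np.float64(0.0893), np.int32(36), array([ 1.6, 12.4]))
(np.float64(119.13), np.float64(0.0901), np.int32(35), array([ 1.6, 11.4]))
```

{"op": "carry_out", "data": {
  "commands": [0,7,1,0,0,0.075,0,7,1,0,0,0.075,0,7,1,0,0,0.075,0,4,1,0,0,0.05,0,0,1,0,0,0]
}}

```text
time_s: 5.4
tcp_pos: [0.4605, 0.0343, 0.06]
ee_rot: [[-0.987, 0.164, 0.004], [0.164, 0.986, -0.009], [-0.005, -0.009, -1.0]]
wrist_force: [-3.3, 2.0, 10.0]
gripper_width: 0.007
```

```bash
python3 -c "
from h import *
rep(z=.06)
im=capture('top')[:,:,::-1].copy();cv2.imwrite('pics/top5.png',im);turn(im)"
```

```text
t 5.4 tcp [0.4605 0.0343 0.06  ] shift [-15.9 -50.4   0.5] F [-3.3  2.  10. ] ang 171.8 r 0.0949 xax [-0.987  0.164 -0.005] z [ 0.004 -0.009 -1.   ] j [  24.9   17.8  -34.5    0.9  -37.7 -125.1] 0.007126456260174382
(np.float64(-75.32), np.float64(0.0904), np.int32(37), array([ 1.6, 12.1]))
(np.float64(104.64), np.float64(0.0892), np.int32(34), array([ 1.6, 11.3]))
```

{"op": "carry_out", "data": {
  "commands": [0,7,1,0,0,0.075,0,6,1,0,0,0.065,0,0,1,0,0,0]
}}

```text
time_s: 5.82
tcp_pos: [0.463, 0.047, 0.0598]
ee_rot: [[-0.953, 0.302, 0.004], [0.302, 0.953, -0.011], [-0.007, -0.009, -1.0]]
wrist_force: [-3.5, 2.1, 10.2]
gripper_width: 0.01
```

```bash
python3 -c "
from h import *
rep(z=.06)
im=capture('top')[:,:,::-1].copy();cv2.imwrite('pics/top6.png',im);turn(im)"
```

```text
t 5.825 tcp [0.463  0.047  0.0598] shift [-24.4 -60.5   0.5] F [-3.5  2.1 10.2] ang 164.0 r 0.0951 xax [-0.953  0.302 -0.007] z [ 0.004 -0.011 -1.   ] j [  26.3   18.1  -34.1    1.   -37.9 -134.7] 0.010149855348982642
(np.float64(-83.05), np.float64(0.0906), np.int32(32), array([ 1.5, 11.4]))
(np.float64(96.79), np.float64(0.09), np.int32(35), array([ 1.6, 11.2]))
```

{"op": "carry_out", "data": {
  "commands": [0,0,-3,0,0,0,0,0,-2,0,0,0,0,0,0,0,0,0]
}}

```text
time_s: 6.25
tcp_pos: [0.4632, 0.0473, 0.0654]
ee_rot: [[-0.953, 0.301, 0.005], [0.301, 0.953, -0.01], [-0.008, -0.009, -1.0]]
wrist_force: [0.1, 0.4, 0.1]
gripper_width: 0.005
```

```bash
python3 -c "
from h import *
rep(z=.066)
im=capture('top')[:,:,::-1].copy();cv2.imwrite('pics/top7.png',im);turn(im)"
```

```text
t 6.25 tcp [0.4632 0.0473 0.0654] shift [-24.3 -60.8   0.1] F [0.1 0.4 0.1] ang 163.8 r 0.0951 xax [-0.953  0.301 -0.008] z [ 0.005 -0.01  -1.   ] j [  26.4   17.5  -33.8    1.   -38.7 -134.7] 0.004699162329227185
(np.float64(-82.99), np.float64(0.0907), np.int32(32), array([ 1.5, 11.4]))
(np.float64(96.84), np.float64(0.09), np.int32(35), array([ 1.6, 11.5]))
```

{"op": "carry_out", "data": {
  "commands": [0,4,0,0,0,0.02,0,4,0,0,0,0.02,0,2,0,0,0,0.02,0,0,0,0,0,0]
}}

```text
time_s: 6.8
tcp_pos: [0.4663, 0.0573, 0.0643]
ee_rot: [[-0.932, 0.362, 0.003], [0.362, 0.932, -0.011], [-0.007, -0.009, -1.0]]
wrist_force: [0.2, -0.5, 0.4]
gripper_width: 0.006
```

```bash
python3 -c "
from h import *
rep(z=.066)
im=capture('top')[:,:,::-1].copy();cv2.imwrite('pics/top8.png',im);turn(im)"
```

```text
t 6.8 tcp [0.4663 0.0573 0.0643] shift [-28.9 -69.6  -0.8] F [ 0.2 -0.5  0.4] ang 157.5 r 0.0955 xax [-0.932  0.362 -0.007] z [ 0.003 -0.011 -1.   ] j [  27.3   18.   -33.2    1.   -38.9 -139.4] 0.005761297068007609
(np.float64(-82.99), np.float64(0.0906), np.int32(32), array([ 1.5, 11.4]))
```

{"op": "carry_out", "data": {
  "commands": [0,3,-1,0,0,0.02,0,3,-0.5,0,0,0.02,0,0,0,0,0,0]
}}

```text
time_s: 7.22
tcp_pos: [0.4667, 0.0605, 0.0653]
ee_rot: [[-0.916, 0.402, -0.002], [0.402, 0.916, -0.016], [-0.005, -0.015, -1.0]]
wrist_force: [1.6, -2.6, -0.2]
gripper_width: 0.003
```

```bash
python3 -c "
from h import *
rep(z=.066)
im=capture('top')[:,:,::-1].copy();cv2.imwrite('pics/top9.png',im);turn(im)"
```

```text
t 7.225 tcp [0.4667 0.0605 0.0653] shift [-32.8 -71.4   0.6] F [ 1.6 -2.6 -0.2] ang 155.7 r 0.0964 xax [-0.916  0.402 -0.005] z [-0.002 -0.016 -1.   ] j [  27.8   18.1  -32.8    1.2  -39.5 -142.4] 0.0030042838872727574
(np.float64(-83.07), np.float64(0.0905), np.int32(32), array([ 1.5, 11.4]))
```

{"op": "carry_out", "data": {
  "commands": [0,5,0,0,0,0,0,5,0,0,0,0]
}}

```text
time_s: 7.52
tcp_pos: [0.4702, 0.0672, 0.0656]
ee_rot: [[-0.915, 0.403, -0.004], [0.403, 0.915, -0.02], [-0.004, -0.02, -1.0]]
wrist_force: [-0.4, -0.5, 8.6]
gripper_width: 0.007
```

```bash
python3 -c "
from h import *
rep(z=.066)
im=capture('top')[:,:,::-1].copy();cv2.imwrite('pics/top10.png',im);turn(im)"
```

```text
t 7.525 tcp [0.4702 0.0672 0.0656] shift [-32.3 -78.9   1.3] F [-0.4 -0.5  8.6] ang 151.2 r 0.0962 xax [-0.915  0.403 -0.004] z [-0.004 -0.02  -1.   ] j [  28.4   18.6  -32.2    1.4  -40.  -143.2] 0.006855769104436812
(np.float64(2.38), np.float64(0.0899), np.int32(32), array([ 1.5, 11.6]))
(np.float64(-87.6), np.float64(0.0911), np.int32(40), array([ 1.9, 10.6]))
(np.float64(92.46), np.float64(0.0908), np.int32(36), array([ 1.6, 12.3]))
```

{"op": "carry_out", "data": {
  "commands": [0,0,-5,0,0,0,0,0,-6,0,0,0,0,0,-15,0,0,0,0,0,-30,0,0,0,0,0,-30,0,0,0]
}}

```text
time_s: 8.2
tcp_pos: [0.4706, 0.0714, 0.1534]
ee_rot: [[-0.915, 0.404, -0.006], [0.404, 0.915, -0.018], [-0.002, -0.019, -1.0]]
wrist_force: [0.4, 0.5, -0.9]
gripper_width: 0.01
```

{"op": "carry_out", "data": {
  "commands": [40,0,-40,0,0,0,40,0,-40,0,0,0,30,-30,-30,0,0,0,0,-50,0,0,0,0,0,-50,0,0,0,0]
}}

```text
time_s: 8.82
tcp_pos: [0.3168, 0.0029, 0.2713]
ee_rot: [[-0.917, 0.399, 0.004], [0.399, 0.917, -0.009], [-0.007, -0.006, -1.0]]
wrist_force: [1.5, -0.9, -0.6]
gripper_width: 0.006
```

{"op": "carry_out", "data": {
  "commands": [0,-55,0,0,0,0,0,-55,0,0,0,0,0,-55,0,0,0,0,0,0,0,0,0,0]
}}

```text
time_s: 9.32
tcp_pos: [0.2469, -0.1531, 0.2735]
ee_rot: [[-0.915, 0.402, 0.014], [0.402, 0.915, -0.005], [-0.014, 0.001, -1.0]]
wrist_force: [0.4, 0.5, 0.1]
gripper_width: 0.004
```

```bash
python3 -c "
from h import *
rep()
for n in('side','top'):
    im=capture(n)[:,:,::-1].copy();cv2.imwrite(f'pics/{n}11.png',im)
    c=im[100:255,190:370] if n=='side' else im[140:290,200:390]
    cv2.imwrite(f'pics/{n}11c.png',cv2.resize(c,None,fx=4,fy=3.8,interpolation=cv2.INTER_CUBIC))
turn(im)
"
```

```text
t 9.325 tcp [ 0.2469 -0.1531  0.2735] shift [-145.3  212.5  190.9] F [0.4 0.5 0.1] ang -150.5 r 0.3534 xax [-0.915  0.402 -0.014] z [ 0.014 -0.005 -1.   ] j [   1.9  -17.2  -33.9    0.3  -72.5 -115.8] 0.0040681675035479595
(np.float64(1.33), np.float64(0.0917), np.int32(33), array([ 1.6, 11.5]))
(np.float64(-88.59), np.float64(0.0885), np.int32(36), array([ 1.6, 12.4]))
(np.float64(91.15), np.float64(0.0916), np.int32(35), array([ 1.4, 12.6]))
```

View pics/side11c.png

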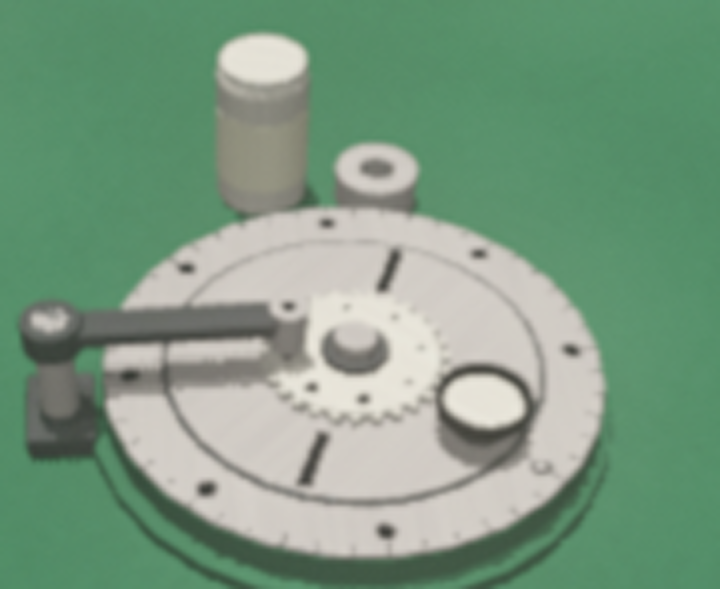

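View pics/top11c.png

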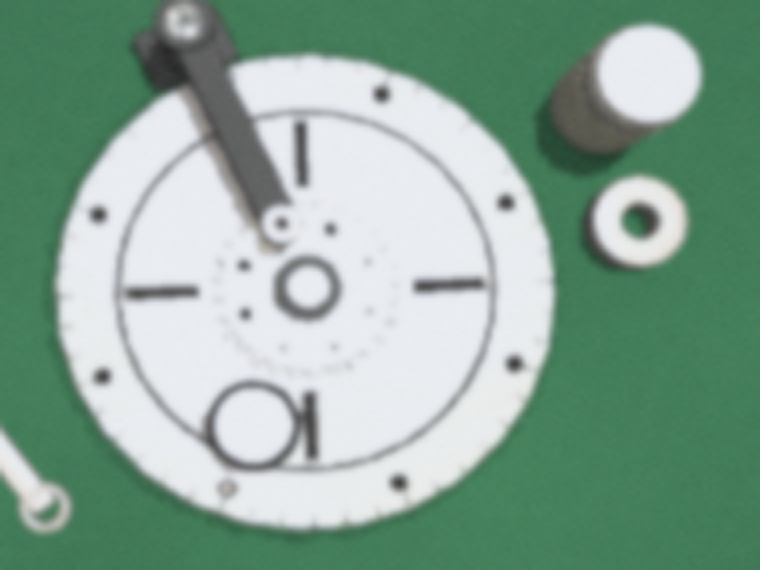

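Both views show the pin standing in the next hole (top crop about (227,488), side crop about (541,466)). The button is beside it, and the tin, hub and wrench haven't moved. I'll check the button height, then hand in.

```bash
python3 - <<'E'
from h import *
for z in(.063,.068,.073,.078):
    print(z,ray("side",(190+485/4,100+402/3.8),z)[:2].round(4),ray("top",(200+253/4,140+425/3.8),z)[:2].round(4))
for z in(.063,.073): print("start",z,ray("side",(316.6,184.1),z)[:2].round(4),ray("top",(293.25,251),z)[:2].round(4))
a=cv2.imread("pics/top0.png").astype(int);b=cv2.imread("pics/top11.png").astype(int)
d=abs(a-b).max(2)
print("diff can/hub",d[140:215,342:380].max(),"wrench",d[215:285,165:213].max())
E
```

```text
0.063 [0.4637 0.0473] [0.4663 0.0546]
0.068 [0.4633 0.0519] [0.4665 0.0547]
0.073 [0.4628 0.0565] [0.4667 0.0549]
0.078 [0.4624 0.0611] [0.4669 0.055 ]
start 0.063 [ 0.4675 -0.0293] [ 0.4679 -0.0192]
start 0.073 [ 0.4665 -0.019 ] [ 0.4683 -0.0181]
diff can/hub 6 wrench 5
```

The button is back up at about 73 mm, the loose items are unmoved and the hand is clear.

```bash
python3 -c "
from station import *
print(finish_job())"
```

```text
the job is handed in; nothing more can be done
None
```

The table is now locked in the next hole clockwise, and I handed the job in at about 9.5 s with the hand clear. No verdict was reported.

**What I did:** I pressed the button down about 13.5 mm with closed fingertips and turned the table to about 40°. I then eased off so the pin rested under the ring, and pushed on the rim until the pin sprang up into the next hole. After that I lifted straight up and moved the arm away.

**Last checks:**
- **Turn:** the slots in the top view give 45.1–45.4° (about 0.79 rad; target 0.785, within 0.03).
- **Pin and plunger:** the pin is visible in the next hole in both views. The two camera rays to the button meet best at about 71–73 mm, so the plunger looks fully up, but that check is only good to a couple of mm. The side and top positions for the button still differ by about 4 mm in x, similar to the offset I saw between the two views at the start.
- **Loose items:** the tin, hub and wrench are unchanged between the first and last top pictures.
- **Contact:** the wrist force read about zero with the arm away.

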